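# Pull the spent filter cassette from a fume extractor

### The job

Change-over on the bench fume extractor: swing aside the latch that holds the filter cassette with the red pull, draw that cassette straight out of its channel without forcing it, and lay it in the blue tray, flat on the tray's floor inside the rim. Keep it level with its dusty side up all the way, and set it down gently. The solvent bottle standing in front may be moved out of the way, but it must stay upright and end standing on the worktop; leave the blue-pull cassette, its latch and everything else on the bench as they are.

Things in the scene. Friction and masses are not known exactly. Their poses are not given: they have to be found in the camera images.
- extractor: White bench fume extractor, fixed, 236 mm wide, 250 high (280 with its carrying handle), back at x = +48 mm. Origin: centre of its footprint on the worktop; x points from its front to its back, y to its left bay, z up. The lower front panel is at x = -75 mm. Two bays side by side at y = +58 (left) and -58 mm (right), from which the cassettes slide out toward -x.
- extractor_brow (a point): Middle of the lower front edge of the extractor's intake housing, which overhangs pulls and latches: extractor x = -95, y = 0, z = 165 mm, over the full 236 mm width. An upright gripper cannot reach under it; lean the tool back toward the robot some 30 to 40 degrees (fingers pointing forward and down).
- bay_left (a point): Where a cassette's origin lies when seated in the left bay: extractor x = -25.5, y = +58, z = 50 mm. The channel runs along the extractor's x; its floor is at z = 50 mm, it is 66.4 mm wide, 25.8 mm high and 101.5 mm deep from the panel.
- bay_right (a point): The same for the right bay, y = -58 mm.
- cassette_red: Filter cassette with the RED pull (spent, brown media on top), in one of the bays, loose, 0.2 to 0.3 kg. Frame 100 x 64 x 24 mm; origin: centre of its underside; x points away from the pull (into the extractor), z up. Fascia 96 wide (y), z 0 to 46, x -55 to -50 mm; seated, it lies 0.5 mm off the panel. Overall length 135 mm (x -85 to 50). Clear of the channel after 101 mm of travel.
- cassette_red_tab (a point): Middle of the red pull tab, 71 mm before the cassette's origin (-x) and 30 mm above its underside. The tab is an upright plate 10 mm thick (y -5 to 5), x -85 to -55, z 15 to 45 mm; pinch it from its two sides.
- cassette_blue: Identical cassette with the BLUE pull (fresh, white media), in the other bay. To be left alone.
- latch_left (a joint): Swing latch of the left bay: a steel arm on a pivot in the front panel that hangs over the outer edge of the fascia. 0 = hanging straight down (locked), grows in rad as its knob swings outward (+y of the extractor) and up, to 1.7. The cassette is free from about 0.6 rad. It stays where it is left; about 1 N at the knob moves it.
- latch_left_knob (a point): Middle of the left latch's round black knob, 14 mm in diameter, 26 mm long, pointing out of the panel (-x of the extractor), axis along x, 40 mm from the pivot.
- latch_left_pivot (a point): Point on the left latch's hinge axis (axis along the extractor's x), in the plane of the front panel: extractor x -75, y +104, z 118 mm. The knob's middle lies 32 mm in front of that plane.
- latch_right (a joint): Swing latch of the right bay (-y of the extractor), the mirror image: its knob swings outward (-y) and up as the value grows.
- latch_right_knob (a point): Middle of the right latch's knob, as on the left.
- latch_right_pivot (a point): Point on the right latch's hinge axis: extractor x -75, y -104, z 118 mm.
- tray: Shallow dark-blue open tray, fixed, on the right of the bench or between there and the extractor. Outside 176 x 128 mm (x, y), inside 166 x 118 mm, floor 4 mm thick, rim 22 mm above the worktop. Origin: centre of its underside; x along its long side.
- solvent_bottle: White pump-top solvent bottle, 58 mm in diameter, 119 mm high (body straight to about 80 mm), 0.1 to 0.2 kg, loose, full-width body graspable from above. Stands in front of the bays. Origin: centre of its underside.
- dock: Flat black docking box, 86 x 200 x 30 mm (x, y, z), fixed, in the one of the two places where the tray is not. Origin: centre of its underside.
- bench_middle (a point): Fixed point on the worktop 0.5 m ahead of the robot. Fixed obstacles (world): side rails of the trolley along x from 0.27 to 0.97 m at y = -0.585 and +0.56, tops at z = 0.22 (the hand starts outside the right one: lift over it); big monitor, lower edge of its screen at z = 0.23 from (0.57, 0.515) to (0.85, 0.29): leave the left latch backwards, not upwards.
- mouse: Black mouse, 106 x 58 x 34 mm, loose bystander, right of the extractor. Origin: centre of its underside.
- label_roll: White label roll, 62 mm in diameter, 42 mm high, loose bystander, left of the extractor, near the front. Origin: centre of its underside.

How it is judged (in metres and radians):
On the way, in this order (a step that is already met when the one before it is completed fails the run):
1. the latch of the red cassette's bay is swung clear while the cassette is still home (x of cassette_red in the frame of extractor above -0.037 m and ((y of cassette_red in the frame of extractor above 0 m and value of joint latch_left above 0.6 rad) or (y of cassette_red in the frame of extractor below 0 m and value of joint latch_right above 0.6 rad))), for 0.1 s.
2. the red cassette has been drawn clear of the channel, level (x of cassette_red in the frame of extractor below -0.128 m and angle between cassette_red's own z axis and vertical below 0.2 rad), for 0.1 s.
At the end, for the whole second after the job is handed in: The red-pull cassette lies flat (within 3 degrees) and at rest on the tray's floor inside the rim, dusty side up; the solvent bottle stands upright (within 3 degrees) on the worktop at rest; the blue-pull cassette is still home in its bay (x of cassette_red in the frame of tray between -0.05 and 0.05 m and y of cassette_red in the frame of tray between -0.03 and 0.03 m and z of cassette_red in the frame of tray between 0 and 0.008 m and angle between each of cassette_red, solvent_bottle's own z axis and vertical below 0.05 rad and linear speed of each of cassette_red, solvent_bottle below 0.02 m/s and height (world z) of solvent_bottle below 0.003 m and x of cassette_blue in the frame of extractor between -0.034 and 0.034 m); the robot touches nothing.
It fails at once if the red cassette is tipped more than 14 degrees from level (angle between cassette_red's own z axis and vertical above 0.25 rad).
It fails at once if the red cassette is forced in its channel (more than 40 N against the extractor) or set down hard (more than 40 N on the tray) (contact force between cassette_red and extractor above 40 N or contact force between cassette_red and tray above 40 N).
It fails at once if the solvent bottle is tipped more than 20 degrees (angle between solvent_bottle's own z axis and vertical above 0.35 rad).
It fails at once if the blue cassette is moved (8 mm) or its latch swung (beyond 0.4 rad) (distance of cassette_blue from where it was at the start of the episode above 0.008 m or (y of cassette_blue in the frame of extractor above 0 m and value of joint latch_left above 0.4 rad) or (y of cassette_blue in the frame of extractor below 0 m and value of joint latch_right above 0.4 rad)).
It fails at once if a bystander is pushed about (more than 15 mm) (distance of any of mouse, label_roll from where it was at the start of the episode above 0.015 m).
It also fails if it takes over 72 s, if anything falls off the work surface, if the arm or the gripper's body presses on something with over 40 N, if the wrist force passes 120 N, or if a joint passes its speed limit or range.

### The arm

A 6-joint arm with a two-finger parallel gripper is mounted at the origin on a cart in front of the work surface, level with it; the furniture and walls round the work are solid. World frame = base frame: x ahead of the robot, y to its left, z up, the work surface at z = 0. Lengths are in mm, angles in rad, forces in N, time in s.
With the tool pointing down it reaches from about 275 to 825 mm from the base axis. Payload 4.9 kg.
Tool frame: the origin (TCP) lies between the finger pads; the fingertips stand 17 mm ahead of it and the grasp point (between the pads) lies 2 mm behind it; z points along the fingers, y is the line along which they close (so a half turn about z gives the same grasp; the last joint's range is limited). The gripper opens to 85 mm and grips with 20 to 120 N. Pads are 22 mm wide; open, the fingers measure 114 mm over their backs; the gripper's body (76 mm by 85 mm) begins 54 mm behind the grasp point. The pads swing forward as they close: fully open they stand 13 mm farther back than shut.
Start: joints at [1.171, 0.326, -0.193, 1.052, 0, 1.437], TCP at [144.468, 530.705, 248.281] pointing down, gripper open.
Joint ranges: [-2.65, 2.65], [-0.97, 1.79], [-1.3, 1.35], [-1.93, 2.1], [-1.47, 1.37], [-3.14, 3.14]. Speed limits (rad/s): [2.57, 2.57, 3.14, 3.14, 3.14, 3.14].

### API

Orientations are given as [roll, pitch, yaw] about the fixed x, y, z axes, in that order (R = Rz(yaw) Ry(pitch) Rx(roll)).
In Python, from bench import move_ptp, movel, move_j, grip, dwell, solve_ik, capture, camera_model, IKError, sign_off, spot_in, regions_of, place_of, read_t, read_qpos, read_joint_velocities, read_effort, read_tcp_pos, read_orientation, read_contact_force, read_wrist_torque, read_opening, read_gripper_force gives the robot as it stands. Calls block until the motion is done:
- move_ptp(position, orientation): joint-space move of the TCP to a pose.
- movel(position, rot=None, max_speed=150, threshold=None): straight line of the TCP; rot=None keeps the orientation; max_speed is the mean speed in mm/s. With threshold (N) it stops when the force on the tool has changed by that much, and returns True; else False.
- move_j(angles): joint-space move.
- grip(opening, effort=None): opening from 0.0 (shut) to 1.0 (fully open); effort is the grip in N (None keeps the last); returns when the fingers have stopped.
- dwell(seconds).
- solve_ik(position, orientation): joint angles nearest the present ones, or None.
- capture(name): name is "scene" or "top"; returns (picture, depth): 384x512x3 uint8, blue, green, red; 384x512 float32, mm along the optical axis (not along the pixel's ray), 0 where there is no reading.
- camera_model(name): a dict with "K" (3x3 intrinsics, pixels), "position" and "rotation" of the camera in the world. Camera axes: x right, y up, looking along -z (the intrinsics and any distortion apply to the point x, -y, -z); pixel columns grow to the right and rows downward; lengths in mm; the calibration is good to about 2 mm. A picture is of the moment at which its call begins. camera_model takes no time and is no camera call.
A pose or a line that the arm cannot do raises IKError and nothing moves.
- sign_off(): hands the job in; it is judged then, once.
Trained networks look in the newest picture that a camera, given by its name, has taken for a name from the list of things; names that differ only in an ending like _2 or _b are one class to them, and where a whole thing is asked for, a point or a joint stands for the part that bears it (a point fixed in the world has none). Each returns a list of dicts, best first, with "score" (0 to 1); they miss things now and then, are a little off and sometimes report something else, mostly with a low value. They report only what shows in the picture. A call takes as long as a camera call.
- spot_in(camera, name): "point" ([x, y, z] in mm, in the coordinates of the camera as it stood for that picture, good to about 4 mm: the middle of the surface that is visible of it).
- regions_of(camera, name): "pixels" (384x512 bool, what is visible of it).
- place_of(camera, name): "point" ([x, y, z] in mm, in the coordinates of the camera as it stood for that picture, good to about 4 mm: a listed point, or the origin of a listed thing).
Readings, each from a call of its own:
- read_t(): time.
- read_qpos(): joint angles.
- read_joint_velocities(): joint speeds.
- read_effort(): joint torques, N m.
- read_tcp_pos(): TCP position.
- read_orientation(): TCP orientation.
- read_contact_force(): force on the tool from outside, world axes, zero at the start.
- read_wrist_torque(): the same for the moment, N m.
- read_opening(): opening from 0.0 (shut) to 1.0 (fully open).
- read_gripper_force(): force on a finger pad.
Only numpy, scipy, OpenCV 4.12 (cv2) and the standard library are available. Lean on these libraries where they do the work, as an engineer would, in place of code of your own. Each camera call takes 0.05 s, during which the arm holds its last target. There are 200 camera calls.

## Working session

There is one attempt and no reset: what is moved stays moved. The work goes in short steps, each a Python script; the robot and the scene stay as the last script left them, time stands still between calls to the robot, and variables do not carry over. Pictures are saved under pics/ and viewed, at most 10 in all, crops included, and the job is handed in when it is done.

```bash
mkdir -p pics; ls; cat > h.py <<'E'
from bench import *
import numpy as np, cv2
from scipy.spatial.transform import Rotation as R
def cam(n):
    m=camera_model(n); return np.array(m["K"]),np.array(m["position"]),np.array(m["rotation"]),m
def w(n,p):
    K,t,r,m=cam(n); return r@np.array(p)+t
def cloud(n,d):
    K,t,r,m=cam(n); v,u=np.mgrid[:384,:512]
    c=np.stack([(u-K[0,2])/K[0,0]*d,-(v-K[1,2])/K[1,1]*d,-d],-1)
    return c@r.T+t
E
python3 - <<'E'
from h import *
for n in("scene","top"):
    p,d=capture(n); cv2.imwrite(f"pics/{n}0.png",p); np.save(f"{n}0.npy",d)
    m=camera_model(n); print(n,{k:np.round(v,3).tolist() if not isinstance(v,str) else v for k,v in m.items()})
    for o in "extractor extractor_brow bay_left bay_right cassette_red cassette_red_tab cassette_blue latch_left_knob latch_right_knob latch_left_pivot latch_right_pivot tray solvent_bottle dock mouse label_roll".split():
        r=place_of(n,o)
        print(o,[(np.round(w(n,x["point"])).tolist(),round(x["score"],2)) for x in r[:2]])
print(read_t())
E
```

```text
bench.py
pics
scene {'K': [[392.44, 0.0, 251.263], [0.0, 392.44, 190.612], [0.0, 0.0, 1.0]], 'position': [-563.754, 263.401, 668.515], 'rotation': [1.114, 0.013, -1.8]}
extractor [([1678.0, 2505.0, 2910.0], 0.91), ([1627.0, 2454.0, 2859.0], 0.22)]
extractor_brow [([1364.0, 2191.0, 2596.0], 0.56)]
bay_left [([1548.0, 2375.0, 2780.0], 0.72)]
bay_right [([1630.0, 2457.0, 2862.0], 0.87)]
cassette_red [([1613.0, 2440.0, 2845.0], 0.6)]
cassette_red_tab [([1462.0, 2289.0, 2694.0], 0.73), ([1337.0, 2164.0, 2569.0], 0.66)]
cassette_blue [([1548.0, 2375.0, 2780.0], 0.78), ([1100.0, 1927.0, 2332.0], 0.73)]
latch_left_knob [([1329.0, 2156.0, 2561.0], 0.45)]
latch_right_knob [([1947.0, 2774.0, 3179.0], 0.73), ([1550.0, 2377.0, 2782.0], 0.53)]
latch_left_pivot [([1373.0, 2200.0, 2605.0], 0.76), ([1463.0, 2290.0, 2695.0], 0.56)]
latch_right_pivot [([1499.0, 2326.0, 2731.0], 0.6), ([1762.0, 2589.0, 2994.0], 0.47)]
tray [([1944.0, 2771.0, 3177.0], 0.74), ([2232.0, 3059.0, 3464.0], 0.29)]
solvent_bottle [([1282.0, 2109.0, 2515.0], 0.62)]
dock [([2229.0, 3057.0, 3462.0], 0.81)]
mouse []
label_roll [([1
[... 410 characters left out ...]
ette_red [([1253.0, 1055.0, 2491.0], 0.64)]
cassette_red_tab [([1160.0, 963.0, 2398.0], 0.61)]
cassette_blue []
latch_left_knob [([1186.0, 988.0, 2424.0], 0.36)]
latch_right_knob [([1275.0, 1077.0, 2513.0], 0.51), ([1147.0, 950.0, 2385.0], 0.48)]
latch_left_pivot [([1184.0, 986.0, 2422.0], 0.93)]
latch_right_pivot [([1141.0, 943.0, 2379.0], 0.79), ([1281.0, 1084.0, 2519.0], 0.74)]
tray [([1334.0, 1137.0, 2572.0], 0.63)]
solvent_bottle [([1158.0, 961.0, 2396.0], 0.61), ([1105.0, 907.0, 2343.0], 0.41)]
dock [([1333.0, 1136.0, 2571.0], 0.62), ([1185.0, 987.0, 2423.0], 0.54)]
mouse [([1466.0, 1268.0, 2704.0], 0.67), ([1093.0, 895.0, 2331.0], 0.2)]
label_roll [([1092.0, 894.0, 2330.0], 0.69)]
1.7
```

```bash
sed -i 's/np.array(m\["rotation"\]),m/R.from_euler("xyz",m["rotation"]).as_matrix(),m/' h.py
python3 - <<'E'
from h import *
for n in("scene","top"):
    for o in "extractor extractor_brow bay_left bay_right cassette_red cassette_red_tab cassette_blue latch_left_knob latch_right_knob latch_left_pivot latch_right_pivot tray solvent_bottle dock mouse label_roll".split():
        r=place_of(n,o)
        print(o,[(np.round(w(n,x["point"])).tolist(),round(x["score"],2)) for x in r[:2]])
E
```

```text
extractor [([631.0, 181.0, -4.0], 0.91), ([582.0, 142.0, 48.0], 0.22)]
extractor_brow [([547.0, 228.0, 164.0], 0.56)]
bay_left [([634.0, 246.0, 47.0], 0.72)]
bay_right [([584.0, 142.0, 48.0], 0.87)]
cassette_red [([580.0, 149.0, 49.0], 0.6)]
cassette_red_tab [([518.0, 179.0, 82.0], 0.73), ([586.0, 330.0, 78.0], 0.66)]
cassette_blue [([633.0, 243.0, 49.0], 0.78), ([431.0, 396.0, -1.0], 0.73)]
latch_left_knob [([584.0, 333.0, 79.0], 0.45)]
latch_right_knob [([556.0, -78.0, 1.0], 0.73), ([635.0, 243.0, 50.0], 0.53)]
latch_left_pivot [([617.0, 312.0, 118.0], 0.76), ([518.0, 178.0, 83.0], 0.56)]
latch_right_pivot [([512.0, 129.0, 117.0], 0.6), ([499.0, -1.0, -1.0], 0.47)]
tray [([554.0, -76.0, -1.0], 0.74), ([470.0, -355.0, 1.0], 0.29)]
solvent_bottle [([474.0, 308.0, -0.0], 0.62)]
dock [([469.0, -354.0, 3.0], 0.81)]
mouse []
label_roll [([430.0, 395.0, 2.0], 0.97)]
extractor [([630.0, 183.0, 1.0], 0.62)]
extractor_brow [([545.0, 228.0, 166.0], 0.76), ([478.0, 310.0, 1.0], 0.72)]
bay_left [([639.0, 246.0, 49.0], 0.88)]
bay_right [([583.0, 145.0, 51.0], 0.95)]
cassette_red [([581.0, 144.0, 51.0], 0.64)]
cassette_red_tab [([522.0, 181.0, 85.0], 0.61)]
cassette_blue []
latch_left_knob [([590.0, 328.0, 81.0], 0.36)]
latch_right_knob [([637.0, 247.0, 52.0], 0.51), ([489.0, 144.0, 76.0], 0.48)]
latch_left_pivot [([615.0, 310.0, 117.0], 0.93)]
latch_right_pivot [([518.0, 131.0, 120.0], 0.79), ([640.0, 247.0, 48.0], 0.74)]
tray [([559.0, -76.0, 1.0], 0.63)]
solvent_bottle [([479.0, 310.0, -1.0], 0.61), ([548.0, 230.0, 163.0], 0.41)]
dock [([471.0, -355.0, -2.0], 0.62), ([586.0, 329.0, 78.0], 0.54)]
mouse [([637.0, -297.0, 2.0], 0.67), ([435.0, 402.0, -2.0], 0.2)]
label_roll [([435.0, 401.0, -0.0], 0.69)]
```

View pics/scene0.png

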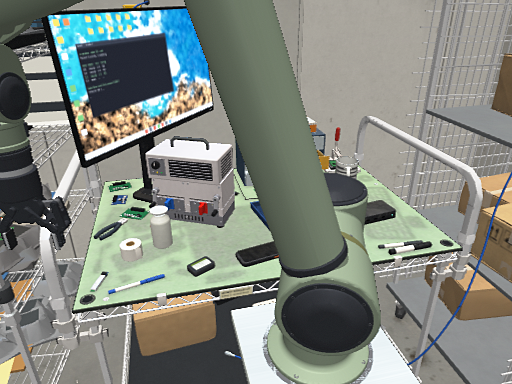

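View pics/top0.png

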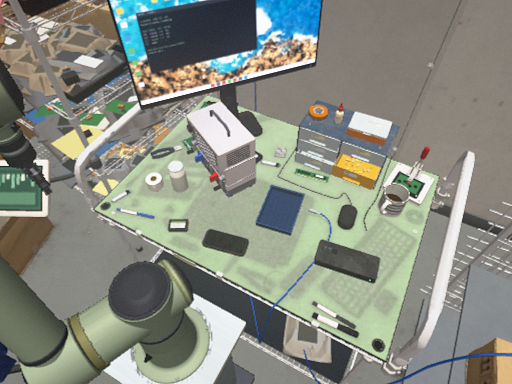

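The extractor stands left of centre and faces the robot, with the red pull on its right bay. The white bottle is in front of the left bay (top view about 178,176), and the tray is right of the extractor at about 281,210. Next I'll refine the extractor and tray poses from depth.

```bash
cat > ref.py <<'E'
from h import *
for n in("scene","top"):
    P=None;p,d=capture(n);C=cloud(n,d)
    for o in("extractor","tray","solvent_bottle"):
        m=regions_of(n,o)[0]["pixels"]&(d>0); m=cv2.erode(m.astype(np.uint8),np.ones((2,2)))>0
        Q=C[m]
        if o=="extractor":
            T=Q[(Q[:,2]>235)&(Q[:,2]<258)]
            r=cv2.minAreaRect(T[:,:2].astype(np.float32)); print(n,"top",len(T),r,np.median(T[:,2]))
            # front faces: project on approx x axis, histogram
            for lo,hi in((175,235),(100,150),(5,45)):
                a=np.radians(-28.9); ex=np.array([np.cos(a),np.sin(a)]);ey=np.array([-ex[1],ex[0]])
                q=Q[(Q[:,2]>lo)&(Q[:,2]<hi)][:,:2]-[630,182]
                x,y=q@ex,q@ey; xs=np.median(x[(y>-110)&(y<110)]) if len(x) else 0
                k=(np.abs(x-xs)<12)&(np.abs(y)<112)
                for _ in range(5):
                    f=np.polyfit(y[k],x[k],1); k=(np.abs(x-np.polyval(f,y))<4)&(np.abs(y)<112)
                print(" z",lo,k.sum(),"x@y0 %.1f dyaw %.2f deg  yrange %.1f %.1f"%(f[1],-np.degrees(np.arctan(f[0])),*np.percentile(y,[1,99])))
        if o=="tray":
            T=Q[Q[:,2]<30]; print(n,o,len(T),cv2.minAreaRect(T[:,:2].astype(np.float32)),np.percentile(T[:,2],[5,50,95]))
        if o=="solvent_bottle": print(n,o,len(Q),Q.min(0),Q.max(0))
print(read_t())
E
python3 ref.py
```

```text
scene top 1387 ((604.0542602539062, 190.50677490234375), (229.91123962402344, 145.09347534179688), 60.567901611328125) 250.53040090071528
 z 175 1044 x@y0 -95.4 dyaw -0.12 deg  yrange -119.1 107.0
 z 100 820 x@y0 -74.4 dyaw 0.00 deg  yrange -118.9 105.7
 z 5 362 x@y0 -74.2 dyaw 0.06 deg  yrange -118.7 69.5
scene tray 122 ((558.6282348632812, -19.085296630859375), (30.326589584350586, 149.54592895507812), 89.02720642089844) [ 4.28573463 15.19428798 24.15866972]
scene solvent_bottle 656 [438.24994694 277.23988948   0.48569707] [604.06775067 330.29207891 121.30525082]
top top 1937 ((605.5685424804688, 192.79818725585938), (233.98741149902344, 143.67544555664062), 61.809173583984375) 249.96541439610849
 z 175 281 x@y0 -95.5 dyaw 0.08 deg  yrange -119.1 83.7
 z 100 76 x@y0 -74.1 dyaw 0.15 deg  yrange -119.3 101.6
 z 5 27 x@y0 -73.8 dyaw 0.02 deg  yrange -119.0 17.4
top tray 1462 ((552.6787719726562, -79.0483169555664), (178.86668395996094, 127.0072021484375), 7.764155864715576) [ 0.94124046  4.91369761 22.00530926]
top solvent_bottle 366 [445.20805804 274.83525897   0.79954657] [495.34498489 326.04054801 122.15430479]
3.7
```

```bash
cat >> h.py <<'E'
YAW=np.radians(-28.9); O=np.array([630.1,181.0,0]); EX=np.array([np.cos(YAW),np.sin(YAW),0]);EY=np.array([-EX[1],EX[0],0])
def ext(x,y,z): return O+x*EX+y*EY+np.array([0,0,z])
def ori(h,tilt,spin=0):
    "tool heading h, leaning back tilt(deg); spin deg about tool z; spin 0: closing axis = left of heading"
    t=np.radians(tilt);f=np.array([np.cos(h),np.sin(h),0]);l=np.array([-f[1],f[0],0])
    z=np.sin(t)*f-np.array([0,0,np.cos(t)]); M=np.stack([np.cross(l,z),l,z],1)
    return R.from_matrix(M)*R.from_euler("z",spin,degrees=True)
def tcp_for(g,r,off=2): return np.array(g)+off*r.as_matrix()[:,2]
E
python3 - <<'E'
from h import *
def t(nm,p,r):
    q=solve_ik(list(p),list(r.as_euler("xyz"))); print(nm,np.round(p),None if q is None else np.round(q,2))
for tilt in(32,38):
  for s in(0,180,90,-90):
    r=ori(YAW,tilt,s); print(tilt,s)
    if abs(s)==90:
        t("knobpre",ext(-175,-81,150),r);t("knob",ext(-112,-81,75),r);t("knobend",ext(-112,-120,95),r)
    else:
        t("tabpre",ext(-160,-58,160),r);t("tab",tcp_for(ext(-103,-58,80),r),r);t("out",tcp_for(ext(-208,-58,80),r),r)
        r=ori(np.radians(7.76),tilt,s);t("tray",np.array([554.5-60,-77.5-8,40]),r);t("trayup",np.array([554.5-60,-77.5-8,120]),r)
print(read_gripper_force(),read_contact_force())
E
```

```text
32 0
tabpre [462. 208. 160.] [ 0.54  0.21 -0.76  0.29 -0.47  0.97]
tab [513. 179.  78.] [ 0.43  0.4  -0.8   0.02 -0.44  0.85]
out [421. 230.  78.] [ 0.64  0.35 -0.86  0.1  -0.5   1.07]
tray [494. -86.  40.] [-0.5   0.39 -1.09 -0.37  0.32 -0.56]
trayup [494. -86. 120.] [-0.5   0.16 -1.02 -0.07  0.32 -0.56]
32 180
tabpre [462. 208. 160.] [ 0.54  0.21 -0.76  0.29 -0.47 -2.18]
tab [513. 179.  78.] [ 0.43  0.4  -0.8   0.02 -0.44 -2.29]
out [421. 230.  78.] [ 0.64  0.35 -0.86  0.1  -0.5  -2.07]
tray [494. -86.  40.] [-0.5   0.39 -1.09 -0.37  0.32  2.58]
trayup [494. -86. 120.] [-0.5   0.16 -1.02 -0.07  0.32  2.58]
32 90
knobpre [438. 195. 150.] [ 0.54  0.19 -0.83  0.25 -0.48  2.54]
knob [493. 164.  75.] [ 0.41  0.37 -0.87 -0.03 -0.43  2.41]
knobend [474. 130.  95.] [ 0.35  0.28 -0.94 -0.04 -0.41  2.34]
32 -90
knobpre [438. 195. 150.] [ 0.54  0.19 -0.83  0.25 -0.48 -0.6 ]
knob [493. 164.  75.] [ 0.41  0.37 -0.87 -0.03 -0.43 -0.74]
knobend [474. 130.  95.] [ 0.35  0.28 -0.94 -0.04 -0.41 -0.8 ]
38 0
tabpre [462. 208. 160.] [ 0.59  0.23 -0.81  0.19 -0.58  0.99]
tab [513. 179.  78.] [ 0.47  0.4
[... 243 characters left out ...]
59  0.23 -0.81  0.19 -0.58 -2.15]
tab [513. 179.  78.] [ 0.47  0.42 -0.86 -0.12 -0.53 -2.28]
out [421. 230.  78.] [ 0.69  0.38 -0.9   0.01 -0.61 -2.04]
tray [494. -86.  40.] [-0.55  0.44 -1.18 -0.59  0.4   2.57]
trayup [494. -86. 120.] [-0.55  0.17 -1.11 -0.26  0.4   2.57]
38 90
knobpre [438. 195. 150.] [ 0.59  0.2  -0.88  0.15 -0.58  2.57]
knob [493. 164.  75.] [ 0.46  0.4  -0.92 -0.17 -0.53  2.42]
knobend [474. 130.  95.] [ 0.4   0.31 -1.   -0.18 -0.51  2.36]
38 -90
knobpre [438. 195. 150.] [ 0.59  0.2  -0.88  0.15 -0.58 -0.58]
knob [493. 164.  75.] [ 0.46  0.4  -0.92 -0.17 -0.53 -0.72]
knobend [474. 130.  95.] [ 0.4   0.31 -1.   -0.18 -0.51 -0.78]
0.0 [-1.17059183  0.58833509  0.45376852]
```

```bash
python3 - <<'E'
from h import *
r=ori(YAW,36,90);e=list(r.as_euler("xyz")); Z=r.as_matrix()[:,2]
p0=read_tcp_pos(); movel([p0[0],p0[1],340],max_speed=200)
grip(0.0,30)
move_ptp(list(ext(-240,-80,300)),e)
k=ext(-118,-80,84.5)
movel(list(k-75*Z),max_speed=200)
f0=np.array(read_contact_force())
print("hit",movel(list(k),max_speed=60,threshold=8), np.round(read_contact_force()-f0,1),np.round(read_tcp_pos()-k,1),read_t())
p,d=capture("top"); cv2.imwrite("pics/k1.png",cv2.resize(p[100:220,130:290],None,fx=4,fy=4))
p,d=capture("scene"); cv2.imwrite("pics/k2.png",cv2.resize(p[120:260,120:270],None,fx=4,fy=4))
E
```

```text
hit False [-0.1  0.3 -0.3] [0.1 0.2 0.3] 8.9333
```

```bash
python3 - <<'E'
from h import *
f0=np.array(read_contact_force())
for y,z in((-90,85.5),(-100,89),(-112,96),(-124,106)):
    movel(list(ext(-118,y,z)),max_speed=60); print(np.round(read_contact_force()-f0,1))
Z=ori(YAW,36,90).as_matrix()[:,2]
movel(list(ext(-118,-120,104)-15*Z),max_speed=80)
movel(list(ext(-118,-120,104)-110*Z),max_speed=200)
print(read_t(),np.round(read_contact_force()-f0,1))
for n in("top","scene"):
    p,d=capture(n); 
    for o in("latch_right_knob","cassette_red_tab","latch_right_pivot"):
        for x in place_of(n,o)[:2]:
            v=w(n,x["point"])-O; print(n,o,np.round([v@EX,v@EY,v[2]]),round(x["score"],2))
    cv2.imwrite(f"pics/l_{n}.png",cv2.resize(p[100:260,120:290],None,fx=3.5,fy=3.5))
E
```

```text
[-0.1 -1.   0.4]
[-1.   0.2  0.5]
[-0.4  0.8  1.5]
[ 0.6 11.2  5.6]
11.4167 [-0.8  0.   0.2]
top latch_right_knob [-109. -139.  107.] 0.5
top cassette_red_tab [-98. -52.  82.] 0.71
top latch_right_pivot [ -75. -103.  120.] 0.8
scene latch_right_knob [-27. -51.  50.] 0.6
scene cassette_red_tab [-77. 110. 116.] 0.74
scene cassette_red_tab [-97. -56.  81.] 0.64
scene latch_right_pivot [ -74. -106.  119.] 0.84
scene latch_right_pivot [-98. -60.  79.] 0.25
```

View pics/l_scene.png

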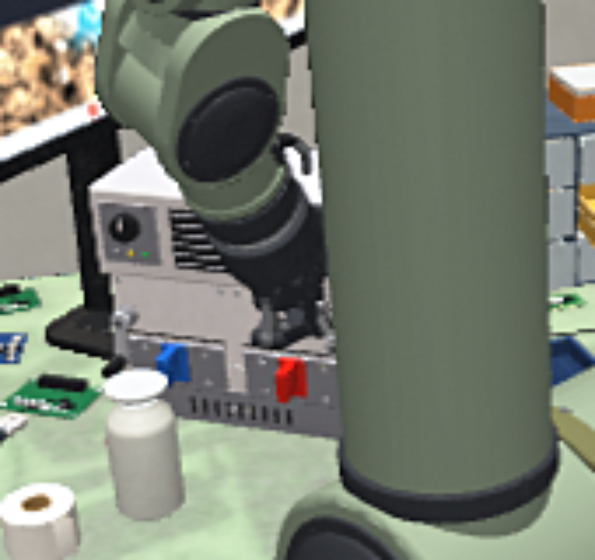

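View pics/l_top.png

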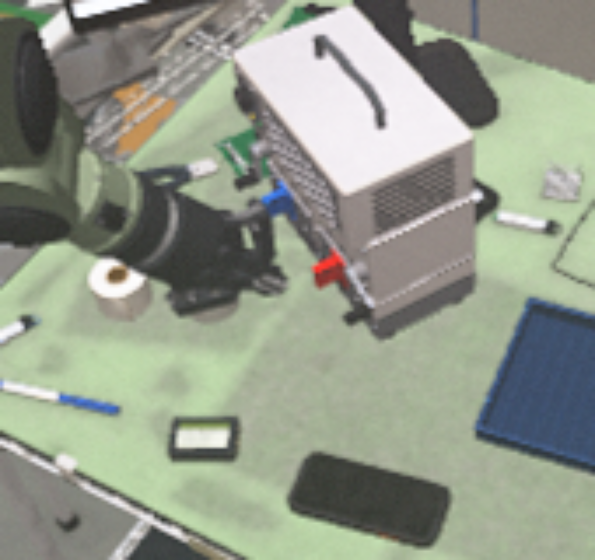

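The knob now sits outward and up at about y −139, z 107 in the extractor frame, which is roughly 1.2 rad. The red tab is free (top crop about 328,268). I'll measure the tab by colour and depth, then grasp it.

```bash
python3 - <<'E'
from h import *
for n in("top","scene"):
    p,d=capture(n);C=cloud(n,d);h=cv2.cvtColor(p,cv2.COLOR_BGR2HSV)
    m=((h[...,0]<8)|(h[...,0]>172))&(h[...,1]>150)&(h[...,2]>90)
    v=C-O; x,y,z=v@EX,v@EY,v[...,2]
    m&=(abs(x+96)<40)&(abs(y+58)<40)
    print(n,m.sum(),[np.round(np.percentile(a[m],[3,25,50,75,97]),1).tolist() for a in(x,y,z)])
r=ori(YAW,36,0);e=list(r.as_euler("xyz"));Z=r.as_matrix()[:,2]
g=tcp_for(ext(-104,-58,80),r)
grip(0.55,30)
move_ptp(list(g-95*Z),e)
f0=np.array(read_contact_force())
print("hit",movel(list(g),max_speed=70,threshold=10),np.round(read_contact_force()-f0,1),read_t(),read_opening())
p,d=capture("scene"); cv2.imwrite("pics/g.png",cv2.resize(p[140:240,130:250],None,fx=5,fy=5))
E
```

```text
top 43 [[-108.9, -102.2, -94.1, -87.3, -80.5], [-62.8, -61.1, -58.8, -55.6, -34.3], [71.7, 80.5, 89.3, 94.9, 98.3]]
scene 93 [[-112.7, -107.6, -93.1, -84.2, -81.5], [-68.7, -62.9, -61.3, -57.3, -48.4], [62.4, 74.6, 85.2, 92.7, 97.0]]
hit False [-0.4 -0.3  0.4] 15.3083 0.5492744209846879
```

View pics/g.png

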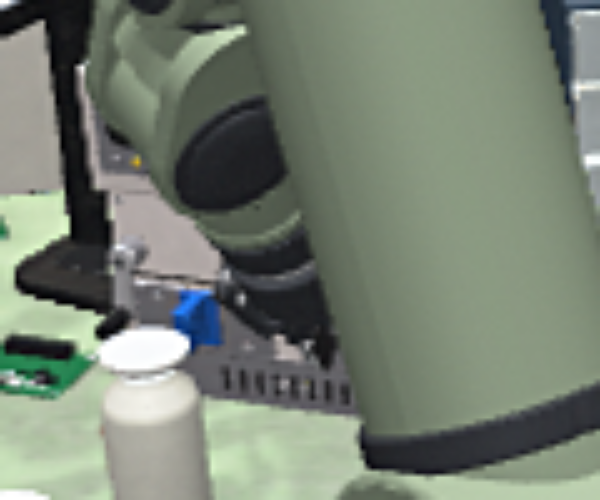

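The gripper is straddling the tab, which measures y about −59, with no contact. I'll close gently, recentre on the lateral force, then firm up the grip.

```bash
python3 - <<'E'
from h import *
f0=np.array(read_contact_force()); np.save("f0.npy",f0)
def F():
    f=np.array(read_contact_force())-f0; return np.round([f@EX,f@EY,f[2]],1)
grip(0.0,20); print(read_opening(),read_gripper_force(),F())
for i in range(4):
    f=F()
    if abs(f[1])<1.5: break
    movel(list(np.array(read_tcp_pos())+np.clip(f[1]*.1,-.6,.6)*EY),max_speed=10); print(F())
grip(0.0,90); dwell(.2); print(read_opening(),read_gripper_force(),F(),read_t())
E
```

```text
0.1129004895392761 25.69983333349228 [-3.1  5.2 -1.6]
[-1.9  0.4 -2.8]
0.09570586619916469 87.67282962799072 [-1.9 -1.3 -2.6] 16.7
```

```bash
python3 - <<'E'
from h import *
f0=np.load("f0.npy")
def F():
    f=np.array(read_contact_force())-f0; return np.round([f@EX,f@EY,f[2]],1)
p=np.array(read_tcp_pos()); dy=dz=0
steps=[2,5,10]+list(range(18,107,8))
for s in steps:
    t=p-s*EX+dy*EY+np.array([0,0,dz])
    if movel(list(t),max_speed=40,threshold=15): print("STOP",s,F()); break
    f=F(); print(s,f,round(dy,2),round(dz,2))
    dy+=np.clip(.08*f[1],-.4,.4); 
    if abs(f[2]+2)>4: dz+=np.clip(.05*(f[2]+2),-.3,.3)
print(read_opening(),read_gripper_force(),read_t())
E
```

```text
2 [-1.6 -1.1 -2.4] 0 0
5 [-2.  -0.6 -1.6] -0.09 0
10 [-2.  -0.5 -1.6] -0.14 0
18 [-3.5 -1.5 -0.4] -0.18 0
26 [-4.4  0.8 -0.4] -0.3 0
34 [-3.9  0.6 -1. ] -0.23 0
42 [-3.6 -0.1 -1.1] -0.18 0
50 [-2.9  0.4 -0.4] -0.19 0
58 [-3.1 -0.5 -2.3] -0.16 0
66 [-3.2 -0.2 -0.7] -0.2 0
74 [-2.7  0.1 -1.9] -0.22 0
82 [-2.4 -1.  -2. ] -0.21 0
90 [-1.2 -1.2 -2.8] -0.29 0
98 [-2.1  0.1 -2.8] -0.38 0
106 [-0.8 -0.8 -5.3] -0.38 0
0.09891572193122639 87.84468054771423 21.675
```

```bash
python3 - <<'E'
from h import *
f0=np.load("f0.npy")
def go(p,v,rot=None):
    movel(list(p),rot,max_speed=v); print(np.round(p),np.round(np.array(read_contact_force())-f0,1),round(read_opening(),3),read_t())
p=np.array(read_tcp_pos())
p=p-32*EX; go(p,70)
p=p+[0,0,92]; go(p,90)
p=p-150*EY; go(p,120)
a=np.radians(7.76);T=np.array([554.5,-77.5,0]);tx=np.array([np.cos(a),np.sin(a),0])
q=T-59.3*tx; q[2]=110
e=list(ori(a,36,0).as_euler("xyz"))
go(q,110,e)
for n in("top","scene"):
    im,d=capture(n); C=cloud(n,d)
    for o in("cassette_red","tray"):
        for x in place_of(n,o)[:1]: print(n,o,np.round(w(n,x["point"])),round(x["score"],2))
    if n=="top":
        cv2.imwrite("pics/t.png",cv2.resize(im[150:270,210:350],None,fx=4,fy=4))
        m=regions_of(n,"cassette_red")[0]["pixels"]&(d>0); Q=C[m]; v=Q-q
        s=np.stack([v@tx,v@np.array([-tx[1],tx[0],0]),v[:,2]],1)
        k=(s[:,0]>30)&(s[:,0]<125)&(abs(s[:,1])<30)&(abs(s[:,2]+5)<25)
        A=np.c_[s[k,:2],np.ones(k.sum())]; c=np.linalg.lstsq(A,s[k,2],rcond=None)[0]
        print("slope deg",np.degrees(np.arctan(c[:2])),c[2],k.sum(),np.percentile(s[k],[2,98],axis=0))
E
```

```text
[392. 249.  79.] [-1.6 -0.5 -4.8] 0.102 22.2917
[392. 249. 171.] [-1.5  0.4 -5.4] 0.1 23.4667
[320. 118. 171.] [-1.5  0.3 -5.5] 0.099 24.8667
[496. -86. 110.] [-2.2  0.8 -3.3] 0.098 27.525
top cassette_red [574. -79.  79.] 0.93
top tray [555. -74.   3.] 0.64
slope deg [0.27518502 0.6895471 ] -8.144123682604768 295 [[ 46.86773011 -28.27999815 -13.16670977]
 [123.95560763  27.98369766  -2.31055762]]
scene tray [634. 246.  48.] 0.26
```

View pics/t.png

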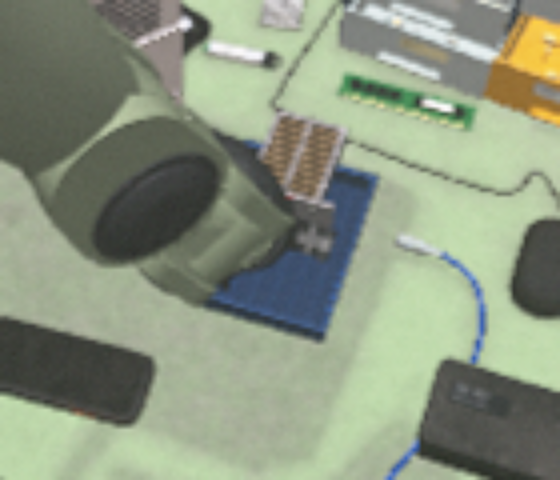

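The cassette is level and brown side up over the tray (crop about 305,155), aligned with its long side. Lowering with a force guard.

```bash
python3 - <<'E'
from h import *
p=np.array(read_tcp_pos())
p[2]=40; movel(list(p),max_speed=60); f0=np.array(read_contact_force())
p[2]=24; print("touch",movel(list(p),max_speed=10,threshold=3),np.round(read_tcp_pos(),1),np.round(np.array(read_contact_force())-f0,1))
grip(0.12,20); dwell(.3); print(np.round(np.array(read_contact_force())-f0,1),read_opening())
grip(0.45); 
r=ori(np.radians(7.76),36,0);Z=r.as_matrix()[:,2];p=np.array(read_tcp_pos())
movel(list(p-30*Z),max_speed=60); movel(list(p-150*Z),max_speed=150)
p=np.array(read_tcp_pos()); move_ptp([330,-250,300],list(r.as_euler("xyz")))
a=np.radians(7.76);T=np.array([554.5,-77.5,0]);tx=np.array([np.cos(a),np.sin(a),0]);ty=np.array([-tx[1],tx[0],0])
im,d=capture("top");C=cloud("top",d); cv2.imwrite("pics/u.png",cv2.resize(im[100:270,130:350],None,fx=3,fy=3))
for o in("cassette_red","tray","solvent_bottle","cassette_blue"):
    for x in place_of("top",o)[:1]: print(o,np.round(w("top",x["point"])),round(x["score"],2))
m=regions_of("top","cassette_red")[0]["pixels"]&(d>0); v=C[m]-T
s=np.stack([v@tx,v@ty,v[:,2]],1);k=(s[:,0]>-20)&(s[:,0]<60)&(abs(s[:,1])<29)&(abs(s[:,2]-27)<10)
c=np.linalg.lstsq(np.c_[s[k,:2],np.ones(k.sum())],s[k,2],rcond=None)[0]
print("slope",np.degrees(np.arctan(c[:2])),c[2],k.sum(),np.percentile(s,[2,98],axis=0),read_t(),np.round(read_contact_force(),1))
E
```

```text
touch True [495.7 -85.4  32.9] [-1.8 -0.6  8.2]
[ 0.2 -1.9  3.4] 0.12434626003260406
cassette_blue [ 636. -298.    2.] 0.46Traceback (most recent call last):
  File "<stdin>", line 14, in <module>
IndexError: list index out of range
```

View pics/u.png

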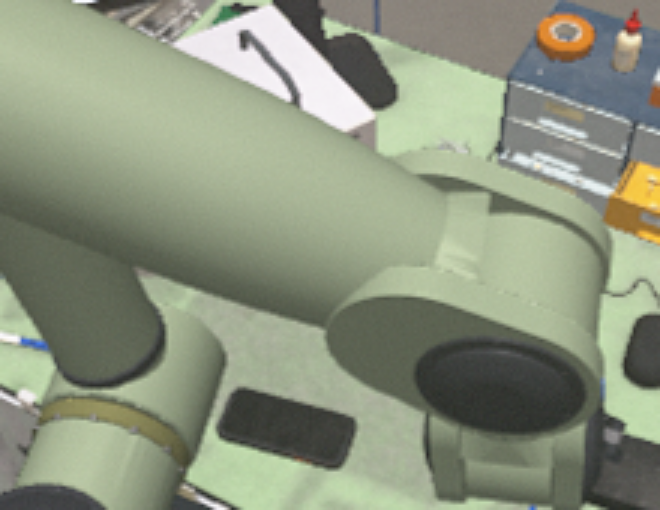

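The arm hides the tray in this picture (only arm around 400,250). I'll turn it away at height for a final check.

```bash
python3 - <<'E'
from h import *
q=list(read_qpos()); print(np.round(q,2),read_t())
p=read_tcp_pos(); movel([p[0],p[1],340],max_speed=200)
move_ptp([300,300,340],list(ori(.6,10,0).as_euler("xyz")))
a=np.radians(7.76);T=np.array([554.5,-77.5,0]);tx=np.array([np.cos(a),np.sin(a),0]);ty=np.array([-tx[1],tx[0],0])
im,d=capture("top");C=cloud("top",d); cv2.imwrite("pics/v.png",cv2.resize(im[100:270,130:350],None,fx=3,fy=3))
for o in("cassette_red","tray","solvent_bottle","cassette_blue"):
    for x in place_of("top",o)[:1]: print(o,np.round(w("top",x["point"])),round(x["score"],2))
R_=regions_of("top","cassette_red")
if R_:
    v=C[R_[0]["pixels"]&(d>0)]-T
    s=np.stack([v@tx,v@ty,v[:,2]],1);k=(s[:,0]>-20)&(s[:,0]<60)&(abs(s[:,1])<29)&(abs(s[:,2]-27)<10)
    c=np.linalg.lstsq(np.c_[s[k,:2],np.ones(k.sum())],s[k,2],rcond=None)[0]
    print("slope",np.degrees(np.arctan(c[:2])),c[2],k.sum(),np.percentile(s,[2,98],axis=0))
print(read_t(),np.round(read_contact_force(),1))
E
```

```text
[-1.26 -0.15 -0.74  0.86  0.62 -1.36] 33.7417
cassette_red [577. -78.   5.] 0.61
tray [557. -74.   1.] 0.67
solvent_bottle [ 475. -353.    1.] 0.61
cassette_blue [633. 250.  51.] 0.43
slope [0.05669565 1.70934862] 25.42470116137361 277 [[-63.58994576 -46.89642286   3.64662224]
 [ 62.82461801  36.71075844  51.71026011]]
36.375 [-1.  -0.8 -0.5]
```

View pics/v.png

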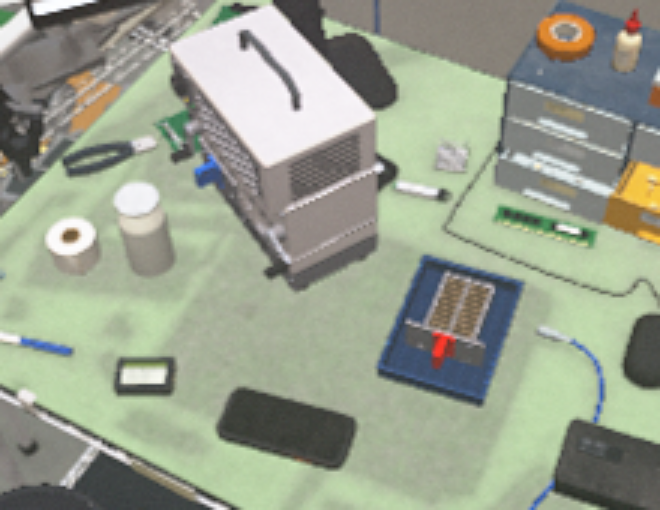

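The cassette lies inside the tray rim (about 455,315), brown side up. The bottle is still standing (145,230) and the blue pull is in place (207,170).

```bash
python3 -c "
from bench import *
print(sign_off(),read_t())"
```

```text
the job is handed in; nothing more can be done
the job is handed in; nothing more can be done
```

The job is handed in, verdict not shown: the red cassette was drawn straight out and lies in the blue tray dusty side up, bottle and blue cassette untouched; the last camera fit gave 0.1° tilt lengthwise and 1.7° across (limit 3°).

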